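Hold a drawer's sprung dust cover just below balance for spring setting

TASK

The spring of the dust cover in the blue-fronted drawer is to be set, and a colleague needs it held still for that. Pull the drawer fully out by its steel handle, then take the cover by its black bar and lift it past its balance point (beyond the red line on the angle plate), and bring it back and keep it held by the bar just below balance, with the cover in the green band. Finish while still holding it there with the drawer still out; do not let the cover snap open or slam shut, and leave the ink cup, pliers and feeler gauge where they are.

Things in the scene. Friction and masses are not known exactly. Their poses are not given: they have to be found in the camera images.
- drawer_unit: Fixed grey steel single-drawer unit, 135 deep x 220 wide x 120 mm high, standing on the bench at a yaw that varies. Origin: on the bench, under the middle of its open front. x points into the unit (away from the robot), y to its left, z up; the drawer comes out along -x.
- balance_mark (a point): Upper end of the red line on the white angle plate (quadrant, 62 mm radius about the hinge line, 3 mm thick) that stands in the drawer just behind the cover's far end, seen once the drawer is out. From the front it shows the cover's angle: green band from 0.58 to 0.78 rad, red line at the balance point, 0.85 rad.
- drawer_pull (a point): Round steel handle bar, 12 mm thick, along the unit's y, 80 mm clear between its legs. Origin: the middle of the bar, 36 mm in front of the blue drawer front, 85 mm above the bench (35 mm below the top of the unit). Axes as the unit's. The blue front is 12 mm thick and reaches up to 112 mm above the bench.
- drawer (a joint): How far the drawer is out, m: 0 shut, 0.12 fully out against its stop. Slides with about 2 N of friction and stays where it is left.
- cover_bar (a point): Black grip bar of the aluminium dust cover in the drawer, inside the unit until the drawer is out: 12 mm round, along the unit's x, 68 mm clear between its legs, 40 mm off the cover's outer face. Origin: middle of the bar; with the cover shut 90 mm above the bench, 55 mm behind the face of the drawer front, 140 mm right (-y) of the hinge line. Axes: the unit's, turning with the cover.
- cover_hinge (a point): Point on the cover's hinge line, which runs along the unit's x at the left side of the drawer, 50 mm above the bench, 85 mm left (+y) of the unit's middle; straight across from the bar's middle, and moving with the drawer. The cover, 96 mm long, ends 173 mm right of the hinge line; that right edge rises and swings over to the left.
- cover: The aluminium dust cover with its bar, 0.45 kg, a sheet 3 mm thick. Origin: on the hinge line, at the outer face of the drawer front. Axes: the unit's when shut, turning with the cover about x.
- cover_angle (a joint): Angle of the cover, rad: 0 shut (flat), 1.35 fully open. Its spring nearly carries it: below the balance point at 0.85 rad it falls shut, above it springs open. At the bar this is between 0 and about 1.3 N. The wanted holding range (green band) is 0.58 to 0.78.
- ink_cup: Translucent grey cup, 88 mm across, 82 mm high, standing beside the unit on its left. Origin: centre of its underside. Bystander.
- pliers: Locking pliers lying flat, 52 x 210 x 16 mm, long along their y, on the bench beside the unit on its right. Origin: centre of the underside. Bystander.
- feeler_gauge: Feeler gauge lying flat, 42 x 104 x 12 mm, on the bench in front of and left of the unit. Origin: centre of the underside. Bystander.

How it is judged:
By the outcome, as a careful person would: the job done as asked, in the order asked, and still so for the second after the job is handed in, while the arm keeps its last pose, push and grip.
It also fails if it takes over 51 s, if anything falls off the work surface, if the arm or the gripper's body presses on something with over 40 N, if the wrist force passes 120 N, or if a joint passes its speed limit or range.

ROBOT

A 6-joint arm with a two-finger parallel gripper is mounted at the origin on a cart in front of the work surface, level with it; the furniture and walls round the work are solid. World frame = base frame: x ahead of the robot, y to its left, z up, the work surface at z = 0. Lengths are in m, angles in rad, forces in N, time in s.
With the tool pointing down it reaches from about 0.35 to 1 m from the base axis. Payload 7.1 kg.
Tool frame: the origin (TCP) lies midway between the tips of the shut fingers; the grasp point (between the pads) lies behind it (hold_point_z is the z of the grasp point in the tool frame, in m); z points along the fingers, y is the line along which they close (so a half turn about z gives the same grasp; the last joint's range is limited). The gripper opens to 85 mm and grips with 20 to 120 N. Pads are 22 mm wide; open, the fingers measure 114 mm over their backs; the gripper's body (76 mm by 85 mm) begins 54 mm behind the grasp point. The pads swing forward as they close: fully open they stand 13 mm farther back than shut.
Start: joints at [1.108, 0.423, 1.63, -0, 1.089, -0.019], TCP at [0.268, 0.564, 0.231] pointing down, gripper open.
Joint ranges: [-3, 3], [-0.9, 2.11], [0.09, 2.58], [-1.31, 4.45], [0.11, 2.69], [-2.54, 2.54]. Speed limits (rad/s): [2.39, 2.39, 3.01, 3.14, 3.14, 3.14].

INTERFACE

Orientations are given as a unit quaternion [w, x, y, z].
In Python, from cell import * gives the robot as it stands. Calls block until the motion is done:
- goto(position, orientation): joint-space move of the TCP to a pose.
- servo_line(position, orientation=None, velocity=0.15): straight line of the TCP; orientation=None keeps the orientation; velocity is the mean speed in m/s.
- move_joints(angles): joint-space move.
- set_gripper(opening, force=None): finger opening in m; force is the grip in N (None keeps the last); returns when the fingers have stopped.
- hold(seconds).
- ik(position, orientation): joint angles nearest the present ones, or None.
- grab_frame(name): name is "scene" or "top" or "wrist"; returns (picture, depth): 420x560x3 uint8, blue, green, red; 420x560 float32, m along the optical axis (not along the pixel's ray), 0 where there is no reading.
- get_calibration(name): a dict with "fx", "fy", "cx", "cy" (pixels), "position" and "rotation" of the camera in the world. Camera axes: x right, y down, z forward; pixel columns grow to the right and rows downward; lengths in m; the calibration is good to about 2 mm. A picture is of the moment at which its call begins: read the wrist's pose just before it. get_calibration takes no time and is no camera call; for the wrist camera it gives the pose at the moment of the call.
A pose or a line that the arm cannot do raises MotionError and nothing moves.
- job_done(): hands the job in; it is judged then, once.
Trained networks look in the newest picture that a camera, given by its name, has taken for a name from the list of things; names that differ only in an ending like _2 or _b are one class to them, and where a whole thing is asked for, a point or a joint stands for the part that bears it (a point fixed in the world has none). Each returns a list of dicts, best first, with "p" (0 to 1); they miss things now and then, are a little off and sometimes report something else, mostly with a low value. They report only what shows in the picture. A call takes as long as a camera call.
- boxes_of(camera, query): "position" ([column, row] in pixels, amid what is visible of it).
- spot_point(camera, query): "position" ([column, row] in pixels: a listed point, or the origin of a listed thing).
Readings, each from a call of its own:
- read_time(): time.
- read_q(): joint angles.
- read_dq(): joint speeds.
- read_joint_efforts(): joint torques, N m.
- read_ee_pos(): TCP position.
- read_eef_rot(): TCP orientation.
- read_ft_force(): force on the tool from outside, world axes, zero at the start.
- read_moment(): the same for the moment, N m.
- read_width(): finger opening in m.
- read_finger_force(): force on a finger pad.
Only numpy, scipy, OpenCV 4.12 (cv2) and the standard library are available. Lean on these libraries where they do the work, as an engineer would, in place of code of your own. Each camera call takes 0.05 s, during which the arm holds its last target. There are 200 camera calls.

## Working session

There is one attempt and no reset: what is moved stays moved. The work goes in short steps, each a Python script; the robot and the scene stay as the last script left them, time stands still between calls to the robot, and variables do not carry over. Pictures are saved under pics/ and viewed, at most 10 in all, crops included, and the job is handed in when it is done.

```bash
mkdir -p pics; ls
cat > h.py <<'E'
from cell import *
import numpy as np, cv2
from scipy.spatial.transform import Rotation as R
def rot(c):
    r=np.array(c["rotation"],float)
    return r if r.shape==(3,3) else R.from_quat(r,scalar_first=True).as_matrix()
def ray(c,px):
    d=rot(c)@np.array([(px[0]-c["cx"])/c["fx"],(px[1]-c["cy"])/c["fy"],1.]); return np.array(c["position"]),d
def world(c,depth,px,k=2):
    u,v=int(round(px[0])),int(round(px[1])); w=depth[max(v-k,0):v+k+1,max(u-k,0):u+k+1]; w=w[w>0]
    if not len(w): return None
    o,d=ray(c,px); return o+d*np.median(w)
def onz(c,px,z):
    o,d=ray(c,px); return o+d*(z-o[2])/d[2]
E
python3 - <<'E'
from h import *
np.set_printoptions(precision=3,suppress=True)
ims=[]
for n in("scene","top"):
    c=get_calibration(n); p,d=grab_frame(n); ims.append(p); np.savez('pics/%s0.npz'%n,p=p,d=d)
    print(n,np.array(c["position"]),rot(c)[:,2])
    for q in("drawer_pull","drawer_unit","ink_cup","pliers","feeler_gauge"):
        for r in spot_point(n,q)[:2]: print(q,r["p"],np.array(r["position"]),world(c,d,r["position"]), onz(c,r["position"],.085 if q=="drawer_pull" else 0))
cv2.imwrite('pics/a.png',cv2.resize(np.vstack(ims),(560*600//840*2//2*1+0,600)) if 0 else np.hstack([cv2.resize(i,(400,300)) for i in ims]))
cv2.imwrite('pics/scene0.png',ims[0]);cv2.imwrite('pics/top0.png',ims[1])
print(read_time(),read_ee_pos(),read_eef_rot())
E
```

```text
pics
scene [ 0.038 -0.529  0.58 ] [ 0.62   0.53  -0.578]
drawer_pull 0.74 [287.4 235.1] [ 0.506 -0.149  0.089] [ 0.51  -0.145  0.085]
drawer_unit 0.85 [310. 249.] [ 0.508 -0.203  0.081] [ 0.585 -0.15   0.   ]
ink_cup 0.58 [234.2 233. ] [0.503 0.006 0.019] [0.518 0.024 0.   ]
pliers 0.98 [380.4 288.3] [ 0.572 -0.33   0.006] [ 0.577 -0.328  0.   ]
pliers 0.7 [281.2 215.8] [ 0.542 -0.103  0.095] [ 0.641 -0.019  0.   ]
feeler_gauge 0.77 [203.7 255.6] [0.412 0.009 0.011] [0.42  0.019 0.   ]
top [ 0.483 -0.092  1.198] [ 0.071  0.003 -0.997]
drawer_pull 0.74 [305.  235.4] [ 0.509 -0.153  0.088] [ 0.509 -0.153  0.085]
drawer_unit 0.67 [299.7 211. ] [ 0.571 -0.143  0.052] [ 0.575 -0.145  0.   ]
drawer_unit 0.44 [372.2 210.2] [ 0.572 -0.334  0.002] [ 0.572 -0.334  0.   ]
ink_cup 0.72 [235.6 232.2] [0.522 0.017 0.061] [0.524 0.023 0.   ]
pliers 0.86 [374.4 209.4] [ 0.574 -0.339  0.003] [ 0.574 -0.34   0.   ]
feeler_gauge 0.76 [241.4 277.1] [0.409 0.009 0.01 ] [0.408 0.01  0.   ]
0.6 [0.268 0.564 0.231] [0.    0.22  0.975 0.   ]
```

View pics/a.png

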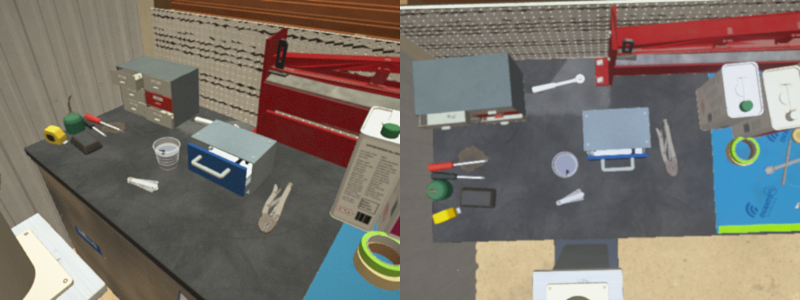

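Run:
```python
from h import *
np.set_printoptions(precision=4,suppress=True)
c=get_calibration("top"); z=np.load('pics/top0.npz'); d=z['d']
v,u=np.mgrid[:420,:560]
P=np.stack([(u-c["cx"])/c["fx"],(v-c["cy"])/c["fy"],np.ones_like(u,float)],-1)*d[...,None]@rot(c).T+np.array(c["position"])
near=(np.hypot(P[...,0]-.6,P[...,1]+.15)<.2)&(d>0)
m=near&(abs(P[...,2]-.12)<.006)
r=cv2.minAreaRect(P[m][:,:2].astype(np.float32)); print('top',m.sum(),r,cv2.boxPoints(r))
m2=near&(abs(P[...,2]-.089)<.008)&(P[...,0]<.535)
q=P[m2][:,:2]; 
r2=cv2.minAreaRect(q.astype(np.float32)); print('handle',m2.sum(),r2,cv2.boxPoints(r2))
print("hold",hold_point_z)
cv2.imwrite('pics/crop0.png',cv2.resize(z['p'][130:270,200:410],None,fx=3,fy=3))
```

```text
top 5303 ((0.6240408420562744, -0.1486930251121521), (0.16362732648849487, 0.22012560069561005), 1.6097992658615112) [[ 0.5392 -0.041 ]
 [ 0.5454 -0.261 ]
 [ 0.7089 -0.2564]
 [ 0.7027 -0.0364]]
handle 334 ((0.5155079364776611, -0.09564440697431564), (0.04091141000390053, 0.22299136221408844), 3.750092029571533) [[ 0.4878  0.0143]
 [ 0.5024 -0.2082]
 [ 0.5432 -0.2056]
 [ 0.5286  0.017 ]]
hold -0.0187
```

View pics/crop0.png

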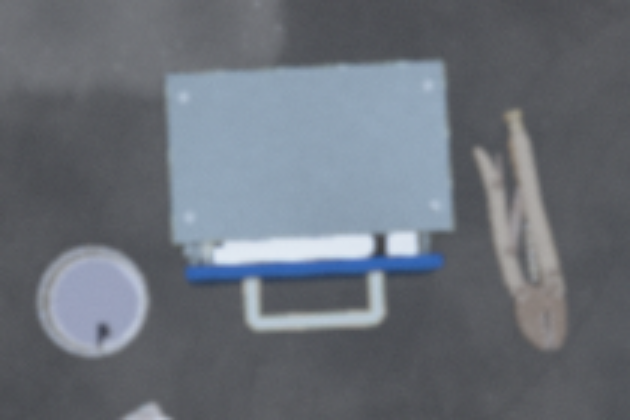

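Run:
```python
from h import *
np.set_printoptions(precision=4,suppress=True)
c=get_calibration("top")
f=lambda a,b,z: onz(c,(200+(a+.0)/3-.33,130+b/3-.33),z)
for n,a,b,z in(("front",(175,243),(455,230),.12),("back",(166,74),(444,61),.12),("blue",(188,276),(442,264),.112),("bar",(247,323),(384,317),.091)):
    A,B=f(*a,z),f(*b,z); d=A-B; print(n,A,B,(A+B)/2,np.hypot(*d[:2]),"yaw",np.degrees(np.arctan2(-d[0],d[1])))
p=np.load('pics/top0.npz')['p'].astype(int)
m=((p[...,0]-p[...,2]>70)).astype(np.uint8); m[:,:255]=0;m[:,355:]=0;m[:190]=0;m[240:]=0
pts=np.argwhere(m)[:,::-1].astype(np.float32); l=cv2.fitLine(pts,2,0,.01,.01).ravel(); print(len(pts),l)
A=onz(c,l[2:]-40*l[:2],.112);B=onz(c,l[2:]+40*l[:2],.112);d=A-B;print(A,B,np.degrees(np.arctan2(-d[0],d[1])))
```

```text
front [ 0.5691 -0.0425  0.12  ] [ 0.5735 -0.2614  0.12  ] [ 0.5713 -0.1519  0.12  ] 0.21891936726973618 yaw 1.14255032254116
back [ 0.7029 -0.0385  0.12  ] [ 0.7073 -0.2577  0.12  ] [ 0.7051 -0.1481  0.12  ] 0.21927326929685556 yaw 1.148317887192461
blue [ 0.5435 -0.0517  0.112 ] [ 0.5476 -0.2514  0.112 ] [ 0.5456 -0.1516  0.112 ] 0.1997296741044846 yaw 1.1919020913027338
bar [ 0.5058 -0.0972  0.091 ] [ 0.5077 -0.2067  0.091 ] [ 0.5068 -0.1519  0.091 ] 0.10951175206421503 yaw 0.9987393696635616
368 [  0.9986  -0.052  304.7989 218.7581]
[ 0.5453 -0.0577  0.112 ] [ 0.5501 -0.2462  0.112 ] 1.4673441017626196
```

```bash
cat >> h.py <<'E'
YAW=0.023; O=np.array([.5713,-.1519,0]); HZ=hold_point_z
U=R.from_euler('z',YAW)
def W(p): return O+U.apply(p)          # unit -> world
def quat(th,y_dir,s=1):
    """tool down, tilted with cover angle th; tool y along s*unit x or y"""
    z=np.array([0,0,-1.]); y=s*(np.array([1.,0,0]) if y_dir=='x' else np.array([0,1.,0])); x=np.cross(y,z)
    return U*R.from_euler('x',-th)*R.from_matrix(np.stack([x,y,z],1))
def tcp(p,r): return np.array(p)-r.apply([0,0,HZ])   # TCP putting the grasp point at world p
def Q(r): return r.as_quat(scalar_first=True)
def barpos(th,out):   # unit frame; out: x of bar middle
    c,s=np.cos(th),np.sin(th); return np.array([out,.085-.14*c+.04*s,.05+.14*s+.04*c])
E
python3 - <<'E'
from h import *
np.set_printoptions(precision=3,suppress=True)
for s in(1,-1):
    r=quat(0,'x',s)
    for p in([-.064,0,.085],[-.064,0,.2],[-.168,0,.085],[-.168,0,.2]): print('H',s,p,ik(tcp(W(p),r),Q(r)))
    for lean in(0,-.4):
      for th in(0,.4,.75,.95):
        r=quat(th+lean,'y',s); j=ik(tcp(W(barpos(th,-.077)),r),Q(r)); print('C',s,lean,th,None if j is None else np.array(j))
E
```

```text
H 1 [-0.064, 0, 0.085] [-0.316  0.54   1.932 -0.     0.67  -0.339]
H 1 [-0.064, 0, 0.2] [-0.316  0.352  1.879 -0.     0.911 -0.339]
H 1 [-0.168, 0, 0.085] [-0.396  0.446  2.141 -0.     0.554 -0.419]
H 1 [-0.168, 0, 0.2] [-0.396  0.217  2.08  -0.     0.844 -0.419]
C 1 0 0 [-0.421  0.539  1.913 -0.     0.69  -2.014]
C 1 0 0.4 [-0.169  0.445  1.992 -0.615  0.724 -1.292]
C 1 0 0.75 [ 0.075  0.476  2.011 -0.963  0.978 -0.824]
C 1 0 0.95 [ 0.202  0.541  1.999 -1.06   1.162 -0.652]
C 1 -0.4 0 [-0.589  0.631  1.797  0.391  0.989 -2.445]
C 1 -0.4 0.4 [-0.375  0.44   1.918 -0.     0.784 -1.969]
C 1 -0.4 0.75 [-0.119  0.373  1.981 -0.493  0.799 -1.364]
C 1 -0.4 0.95 [ 0.037  0.39   1.994 -0.724  0.909 -1.057]
H -1 [-0.064, 0, 0.085] None
H -1 [-0.064, 0, 0.2] None
H -1 [-0.168, 0, 0.085] None
H -1 [-0.168, 0, 0.2] None
C -1 0 0 [-0.421  0.539  1.913 -0.     0.69   1.127]
C -1 0 0.4 [-0.169  0.445  1.992 -0.615  0.724  1.85 ]
C -1 0 0.75 [ 0.075  0.476  2.011 -0.963  0.978  2.318]
C -1 0 0.95 [ 0.202  0.541  1.999 -1.06   1.162  2.489]
C -1 -0.4 0 [-0.589  0.631  1.797  0.391  0.989  0.697]
C -1 -0.4 0.4 [-0.375  0.44   1.918 -0.     0.784  1.173]
C -1 -0.4 0.75 [-0.119  0.373  1.981 -0.493  0.799  1.778]
C -1 -0.4 0.95 [ 0.037  0.39   1.994 -0.724  0.909  2.084]
```

Run:
```python
from h import *
np.set_printoptions(precision=4,suppress=True)
r=quat(0,'x',1)
b=np.array([.5068,-.1519,.085])
set_gripper(.044)
servo_line([.40,.25,.28],velocity=.35)
goto(tcp(b+[0,0,.09],r),Q(r)); f0=read_ft_force(); print(read_time(),f0)
servo_line(tcp(b,r),velocity=.12); print(read_ft_force())
set_gripper(0,40); print('w',read_width(),read_finger_force(),read_ft_force())
ux=U.apply([1,0,0])
p=read_ee_pos(); d=.08
servo_line(p-ux*d,velocity=.1); print(read_ft_force(),read_width())
while d<.125:
    d+=.004; servo_line(p-ux*d,velocity=.03); f=read_ft_force(); print(d,f,read_ee_pos())
    if abs(f@ux-f0@ux)>14: break
print(read_time(),read_width())
```

```text
3.8167 [-0.3141  0.572   0.0406]
[ 1.3806  9.2457 29.1668]
w 0.01048085930367715 38.9682537317276 [ 1.0673  2.971  11.434 ]
[-2.1511  0.6302  9.2565] 0.0101887336953639
0.084 [-0.3436  0.2214  8.4471] [ 0.4235 -0.1537  0.0669]
0.08800000000000001 [-1.2697  0.8407  7.963 ] [ 0.4194 -0.1538  0.0669]
0.09200000000000001 [-1.67    0.356   8.4708] [ 0.4153 -0.1539  0.0669]
0.09600000000000002 [12.5603  7.5463 -2.8955] [ 0.4144 -0.154   0.067 ]
0.10000000000000002 [ 26.6839  15.9234 -17.229 ] [ 0.4143 -0.1542  0.0671]
7.475 0.010146779572437856
```

Run:
```python
from h import *
np.set_printoptions(precision=4,suppress=True)
servo_line(np.array(read_ee_pos()),velocity=.05); print(read_ft_force())
set_gripper(.03); print(read_ft_force())
p=np.array(read_ee_pos()); servo_line(p+[0,0,.10],velocity=.2)
r=quat(0,'y',1); b=W(barpos(0,-.065))
goto(tcp(b+[0,0,.14],r)-U.apply([.04,0,0]),Q(r)); print(b,read_time())
for n in("wrist","top","scene"):
    c=get_calibration(n); p,d=grab_frame(n); cv2.imwrite('pics/%s1.png'%n,p); np.savez('pics/%s1.npz'%n,p=p,d=d)
    for q in("cover_bar","drawer_pull","cover_hinge","balance_mark"):
        for k in spot_point(n,q)[:1]: print(n,q,k["p"],np.array(k["position"]),world(c,d,k["position"]),onz(c,k["position"],.05 if q=="cover_hinge" else .09))
```

```text
[5.3874 5.0731 0.7722]
[-0.4789  0.3809 -0.5561]
[ 0.5076 -0.2084  0.09  ] 10.1833
wrist cover_bar 0.97 [279.3 260.9] [ 0.5133 -0.2063  0.0961] [ 0.5159 -0.2062  0.09  ]
wrist drawer_pull 0.58 [356.1 137.1] [ 0.4203 -0.1544  0.0911] [ 0.4204 -0.1541  0.09  ]
wrist cover_hinge 0.78 [435.9 234.5] [ 0.505  -0.07    0.0517] [ 0.5055 -0.0692  0.05  ]
top drawer_pull 0.67 [327.5 233.6] [ 0.4995 -0.1581  0.56  ] [ 0.5119 -0.2065  0.09  ]
top cover_hinge 0.68 [269.3 234.8] [ 0.5137 -0.0661  0.0548] [ 0.5138 -0.066   0.05  ]
top balance_mark 0.66 [287.3 213.3] [ 0.5663 -0.1122  0.049 ] [ 0.5633 -0.1115  0.09  ]
scene cover_bar 0.94 [313.7 244.6] [ 0.5109 -0.2092  0.0939] [ 0.5147 -0.2066  0.09  ]
scene drawer_pull 0.56 [260.9 262.4] [ 0.416  -0.1591  0.0873] [ 0.414  -0.1611  0.09  ]
scene cover_hinge 0.62 [255.1 233.1] [ 0.4552 -0.1097  0.1066] [ 0.5051 -0.0596  0.05  ]
scene balance_mark 0.65 [290.7 212.6] [ 0.5698 -0.1063  0.0894] [ 0.5691 -0.1068  0.09  ]
```

View pics/wrist1.png

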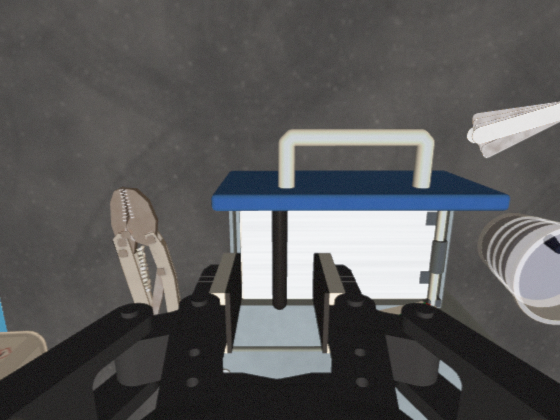

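View pics/scene1.png

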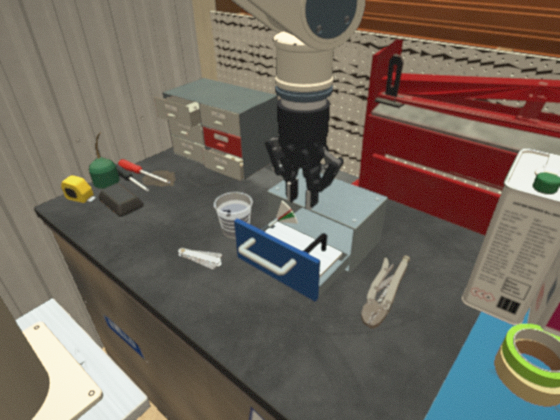

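Run:
```python
from h import *
np.set_printoptions(precision=3,suppress=True)
H=np.array([.5085,-.2075,.09])-U.apply(barpos(0,0))
B=lambda th:H+U.apply(barpos(th,0))
r=quat(0,'y',1)
set_gripper(.05)
servo_line(tcp(B(0)+[0,0,.06],r),velocity=.2)
f0=read_ft_force()
servo_line(tcp(B(0),r),velocity=.1); print(f0,read_ft_force())
set_gripper(0,40); print('w',read_width(),read_finger_force(),read_ft_force())
for th in(.1,.2,.3,.4,.5):
    r=quat(th,'y',1); servo_line(tcp(B(th),r),Q(r),velocity=.06); print(th,read_ft_force(),read_width(),read_ee_pos()-tcp(B(th),r))
print(read_time())
c=get_calibration("scene");p,d=grab_frame("scene"); cv2.imwrite('pics/scene2.png',cv2.resize(p[120:320,180:420],None,fx=3,fy=3))
np.savez('pics/scene2.npz',p=p,d=d)
for k in spot_point("scene","cover_bar")[:1]: print(k,world(c,d,k["position"]),B(.5))
```

```text
[-0.496 -0.08   0.898] [0.484 0.539 0.648]
w 0.010644454797634822 38.9113050699234 [-0.292  7.343  3.814]
0.1 [-1.125  5.042 -3.881] 0.010735365685805165 [-0.     0.001 -0.   ]
0.2 [-1.107  7.202 -3.919] 0.010541757350153622 [-0.001  0.001 -0.001]
0.3 [-0.261  6.435 -5.279] 0.010553610171495822 [-0.     0.001 -0.001]
0.4 [-0.955  6.594 -5.551] 0.010315239062900376 [-0.     0.    -0.001]
0.5 [-1.625  5.379 -7.841] 0.010607685009043938 [-0.     0.    -0.001]
14.9667
{'position': [294.5, 211.8], 'p': 0.56} [ 0.5   -0.171  0.16 ] [ 0.508 -0.171  0.152]
```

View pics/scene2.png

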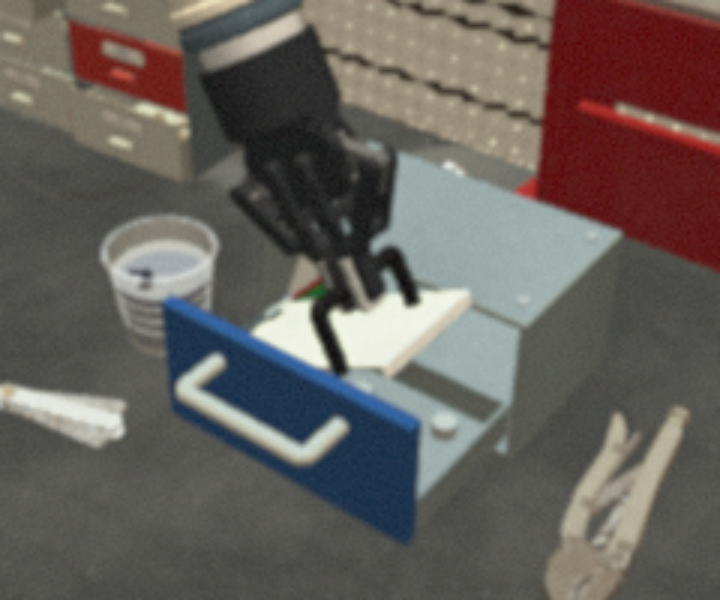

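Run:
```python
from h import *
np.set_printoptions(precision=3,suppress=True)
H=np.array([.5085,-.2075,.09])-U.apply(barpos(0,0))
B=lambda th:H+U.apply(barpos(th,0))
for th in(.6,.7,.8,.9,.96,.88,.78,.68):
    r=quat(th,'y',1); servo_line(tcp(B(th),r),Q(r),velocity=.06); print(th,read_ft_force(),read_width())
    if th==.96:
        hold(.2); p,_=grab_frame("scene"); cv2.imwrite('pics/s3.png',cv2.resize(p[120:320,180:420],None,fx=3,fy=3))
hold(.5);print(read_time(),read_finger_force())
p,d=grab_frame("scene"); np.savez('pics/s4.npz',p=p,d=d); cv2.imwrite('pics/s4.png',cv2.resize(p[120:320,180:420],None,fx=3,fy=3))
c=get_calibration("scene")
for q in("cover_bar","drawer_pull"):
  for k in spot_point("scene",q)[:1]: print(q,k,world(c,d,k["position"]),B(.68))
# cover plane: pale pixels, in unit frame relative to the hinge
v,u=np.mgrid[:420,:560]
P=np.stack([(u-c["cx"])/c["fx"],(v-c["cy"])/c["fy"],np.ones_like(u,float)],-1)*d[...,None]@rot(c).T+np.array(c["position"])
L=U.inv().apply((P-H).reshape(-1,3)).reshape(P.shape)
m=(d>0)&(p.min(-1)>170)&(abs(L[...,0])<.05)&(L[...,1]<-.03)&(L[...,1]>-.18)&(L[...,2]>.06)&(L[...,2]<.2)
y,z=L[m][:,1],L[m][:,2]; print(m.sum(),np.degrees(0),'angle about hinge',np.median(np.arctan2(z-.05,-(y-.085) if y.mean()>0 else -(y-.085))) if m.sum() else None, 'slope',np.arctan(-np.polyfit(y,z,1)[0]) if m.sum()>20 else None)
```

```text
0.6 [-1.388  5.59  -7.616] 0.010529870758994217
0.7 [-1.494  5.268 -7.921] 0.010651808053262352
0.8 [-0.996  3.371 -7.383] 0.01036295270501481
0.9 [-0.474  2.876 -7.546] 0.010675537807685653
0.96 [-1.157  2.503 -7.024] 0.010355203482882951
0.88 [  1.014   5.494 -11.22 ] 0.010582698353544487
0.78 [  0.715   6.347 -11.406] 0.010630643338604485
0.68 [  1.828   7.947 -10.832] 0.01022763574529943
18.75 40.2775901556015
cover_bar {'position': [289.5, 199.8], 'p': 0.59} [ 0.501 -0.158  0.181] [ 0.507 -0.151  0.169]
drawer_pull {'position': [261.4, 261.7], 'p': 0.96} [ 0.417 -0.159  0.088] [ 0.507 -0.151  0.169]
304 0.0 angle about hinge 0.6699653380059493 slope 0.3165128789724153
```

View pics/s3.png

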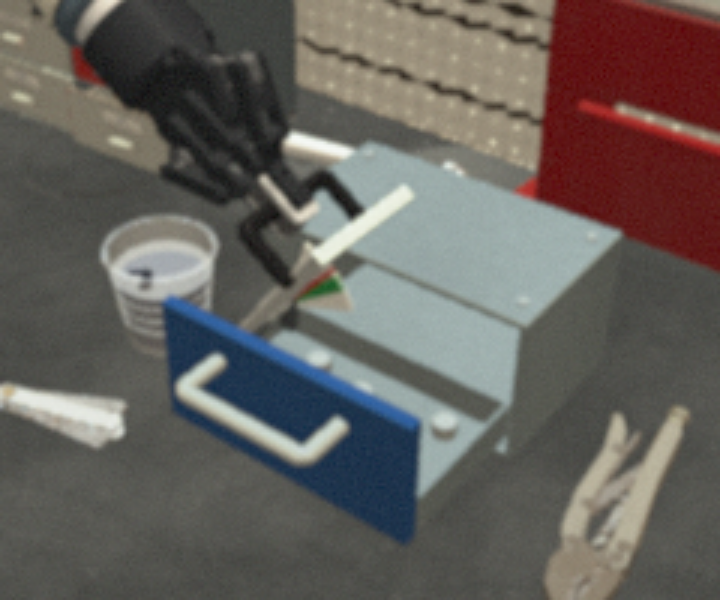

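View pics/s4.png

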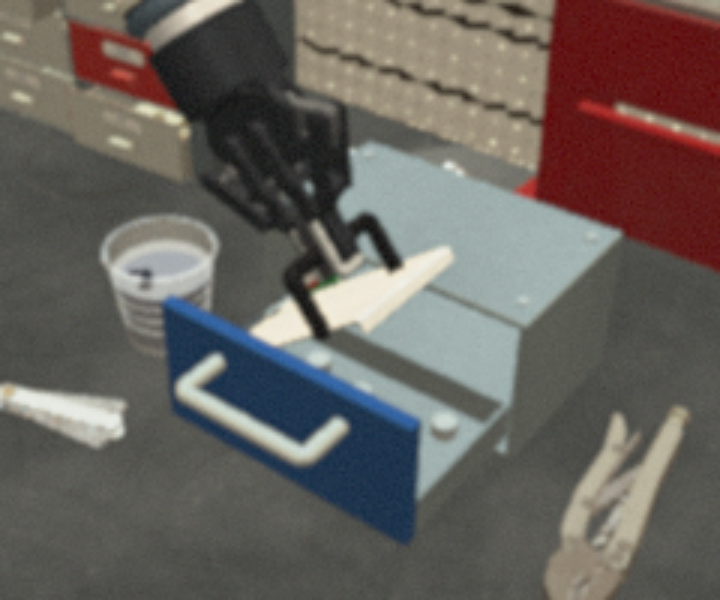

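Run:
```python
from h import *
print(read_width(),read_finger_force(),read_time()); print(job_done())
```

```text
0.010353483073089545 40.27673363685608 18.9
the job is handed in; nothing more can be done
None
```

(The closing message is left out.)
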